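# Feed the bottom batten from the chute into the sleeve

### The job

Draw the lowest of the three wooden battens endways out of the gravity chute, so that the two above it stay in the chute, and slide it endways into the flat-lying metal sleeve on the bench. Push it fully home on the depth stop hidden inside, so that the stop's plunger is pressed right in, but gently enough that the clamped stop is not driven back. Leave the coil, solder reel and tape roll alone.

Things in the scene. Friction and masses are not known exactly. Their poses are not given: they have to be found in the camera images.
- batten_low: The batten to load: plain wooden bar 34 wide (its x) x 165 long (its y) x 26 high (z), about 130 g; origin at the centre of its underside. It lies on the bench in the foot of the chute; its front (-y) end sticks about 59 mm out of the chute's gate, and the two others lie on its rear part
- batten_mid: Batten of the same size (34 x 165 x 26 mm, origin at the centre of its underside, y along it) lying on the lowest one, wholly inside the chute; drops to the bench when the lowest is drawn
- batten_top: Third batten of the same size, on top of the middle one
- chute: Painted grey sheet-metal gravity chute screwed to the bench, 180 mm long, 48 wide (90 over its feet), 80 high; open on top, without a floor, 38 wide inside. Its origin is on the bench in the middle of the gate; battens leave along its -y axis. The gate plate spans 32 to 68 mm above the bench and leaves the lowest batten free to pass under; back plate at y = +174 mm
- sleeve: Bare steel sleeve screwed to the bench, 200 mm long, 44 wide (88 over its feet), 36 high, no floor: the batten slides on the bench. Bore 36.4 mm wide, 28.4 high, along its -y axis from the origin, which is on the bench in the centre of the mouth. A depth stop is clamped inside, out of sight, at a depth that differs every time: a batten fully home sticks out of the mouth by 15 to 39 mm
- sleeve_mouth (a point): Centre of the sleeve's mouth, on the bench (same point and axes as sleeve). The mouth is flared: side lips reach 9 mm out in front of it (+y), about 45 mm apart at their outer edges, and a roof lip rises to about 35 mm above the bench
- seat_plunger (a joint): Plunger in the face of the depth stop, in m: 0 = standing 6 mm out (start), 0.006 = pressed in flush with the stop's face. It gives way at about 1.2 N and stays where it is pushed
- stop_block (a joint): How far the clamped depth stop has been driven back from its setting, in m: 0 at the start. It slips at about 22 N, at most 0.015
- coil: Bystander: wound orange coil, 45 x 47 x 56 mm, standing on the bench on the robot's side; origin under its centre
- solder_reel: Bystander: reel of solder, 58 x 76 x 53 mm; origin under its centre
- tape_roll: Bystander: yellow tape roll lying flat, 64 x 64 x 18 mm; origin under its centre

How it is judged:
By the outcome, as a careful person would: the job done as asked, in the order asked, and still so for the second after the job is handed in, with the robot touching nothing.
It also fails if it takes over 66 s, if anything falls off the work surface, if the arm or the gripper's body presses on something with over 40 N, if the wrist force passes 120 N, or if a joint passes its speed limit or range.

### The arm

A 6-joint arm with a two-finger parallel gripper is mounted at the origin on a cart in front of the work surface, level with it; the furniture and walls round the work are solid. World frame = base frame: x ahead of the robot, y to its left, z up, the work surface at z = 0. Lengths are in m, angles in degrees, forces in N, time in s.
With the tool pointing down it reaches from about 0.35 to 0.875 m from the base axis. Payload 4.2 kg.
Tool frame: the origin (TCP) lies on the centre line of the jaws, within the pads' length; the fingertips stand 19 mm ahead of it and the grasp point (between the pads) is the TCP; x points along the fingers, y is the direction in which the jaws open and shut, and the axes are right-handed (so a half turn about x gives the same grasp; the last joint's range is limited). The gripper opens to 87 mm and grips with 3 to 60 N. Pads are 19 mm wide; open, the fingers measure 117 mm over their backs; the gripper's body (75 mm by 190 mm) begins 51 mm behind the grasp point.
Start: joints at [-58.293, 22.042, 0.453, 0, -68.411, -14.817], TCP at [0.182, -0.598, 0.242] pointing down, gripper open.
Joint ranges: [-179.83, 179.83], [-69.29, 118.12], [-61.27, 80.66], [-181.25, 117.63], [-171.15, -9.14], [-177.46, 177.46]. Speed limits (degrees/s): [159.86, 159.86, 180, 180, 180, 180].

### API

Orientations are given as a 3x3 rotation matrix whose columns are the frame's x, y, z axes.
In Python, from station import * gives the robot as it stands.
- The arm moves only by the shell command python3 -m creep 'ROWS'. ROWS is JSON, a list of rows, each a list of 5 numbers: the opening, from 0 (shut) to 1 (fully open), then the shift along the world's x, y, z in mm, then the turn about the world's z in rad. In form: [[jaw, x, y, z, turn], ...]. A call has exactly 8 rows; each row is the pose to reach, as a shift and turn from the pose measured when the call began; what a row does not reach only later rows make up. A row lasts 1/10 s, in which the tool goes at most 50 mm and 8.59 degrees, less where a joint would pass 70% of its speed; a pose out of reach is approached as far as the arm can. A call with a gripper value outside its range is refused whole. The fingers move at their own pace and stop on an object; the grip force is fixed at half the most. Time passes only in rows, so rows that repeat a pose let the fingers close, or fill a call up. It gives the time, the measured TCP pose, the force and the opening at its end, in the units of the state.
- sense(): the state, without advancing time (a new reading comes with each control period).
- capture(name): name is "scene" or "top"; returns a dict with "image" (420x560x3 uint8, blue, green, red), "z_map" (420x560 float32, m along the optical axis (not along the pixel's ray), 0 where there is no reading), "mtx" (3x3 intrinsics, pixels), "eye" and "attitude" of the camera in the world. Camera axes: x right, y up, looking along -z (the intrinsics and any distortion apply to the point x, -y, -z); pixel columns grow to the right and rows downward; lengths in m; the calibration is good to about 2 mm. A picture is of the moment at which its call begins.
- finish_job(): hands the job in, once; it reports no verdict.
Trained networks look in a picture, given as the dict that the camera call returned (one of the last four; its "shot" number tells which), for a name from the list of things; names that differ only in an ending like _2 or _b are one class to them, and where a whole thing is asked for, a point or a joint stands for the part that bears it (a point fixed in the world has none). Each returns a list of dicts, best first, with "confidence" (0 to 1); they miss things now and then, are a little off and sometimes report something else, mostly with a low value. They report only what shows in the picture. A call takes as long as a camera call.
- look_for(picture, thing): "box" ([left, top, right, bottom] in pixels, round what is visible of it).
- mark_of(picture, thing): "centre" ([column, row] in pixels: a listed point, or the origin of a listed thing).
The state is a dict: "time_s": time; "joints": joint angles; "joint_velocities": joint speeds; "effort": joint torques, N m; "tcp_pos": TCP position; "ee_rot": TCP orientation; "wrist_force": force on the tool from outside, world axes, zero at the start; "moment": the same for the moment, N m; "gripper_width": opening from 0.0 (shut) to 1.0 (fully open).
Only numpy, scipy, OpenCV 4.12 (cv2) and the standard library are available. Lean on these libraries where they do the work, as an engineer would, in place of code of your own. Each camera call takes 0.05 s, during which the arm holds its last target.

## Working session

There is one attempt and no reset: what is moved stays moved. The work goes in short steps, Python scripts to look and compute and a shell command to move; the robot and the scene stay as the last step left them, time stands still between calls to the robot, and variables do not carry over. Pictures are saved under pics/ and viewed, and the job is handed in when it is done.

```bash
mkdir -p pics; ls; python3 - <<'E'
from station import *
import cv2
s=sense(); print({k:s[k] for k in ('time_s','tcp_pos','ee_rot','wrist_force','gripper_width')})
for n in ('scene','top'):
    c=capture(n); cv2.imwrite(f'pics/{n}0.png',c['image']); print(n,c['eye'],c['attitude'],c['mtx'],[k for k in c])
    for t in ('batten_low','chute','sleeve','sleeve_mouth','coil','solder_reel','tape_roll'):
        print(t,[(r['box'],r['confidence']) for r in look_for(c,t)[:2]] if t!='sleeve_mouth' else '',[(r['centre'],r['confidence']) for r in mark_of(c,t)[:2]])
print(sense()['time_s'])
E
```

```text
pics
{'time_s': 0.0, 'tcp_pos': array([ 0.18147799, -0.59751404,  0.24048557]), 'ee_rot': array([[-6.69281364e-04, -2.90405621e-01,  9.56903405e-01],
       [ 1.97978533e-03,  9.56901360e-01,  2.90406385e-01],
       [-9.99997816e-01,  2.08882690e-03, -6.54954604e-05]]), 'wrist_force': array([-0.47569626, -0.06766795, -0.0545588 ]), 'gripper_width': 0.9976115654730057}
scene [-0.04701465  0.71345694  0.58515846] [[-0.75124364  0.32166282 -0.57633847]
 [-0.65985715 -0.34633352  0.66681454]
 [ 0.01488412  0.88124124  0.47243237]] [[501.21215989   0.         282.12423307]
 [  0.         501.21215989 209.73472999]
 [  0.           0.           1.        ]] ['image', 'z_map', 'mtx', 'eye', 'attitude', 'shot']
batten_low [([193.0, 249.2, 263.8, 300.3], 0.59)] [([224.0, 281.4], 0.91), ([177.9, 227.3], 0.31)]
chute [([146.9, 236.6, 251.3, 327.2], 0.97)] [([239.2, 275.5], 0.68), ([321.0, 234.3], 0.52)]
sleeve [([309.7, 195.6, 387.8, 238.5], 0.67)] [([318.8, 235.0], 0.61)]
sleeve_mouth  [([319.9, 232.1], 0.71), ([198.0, 273.7], 0.69)]
coil [([341.8, 238.0, 367.7, 268.1], 0.8)] [([353.6, 266.4]
[... 288 characters left out ...]
1 -0.0106367 ]
 [ 0.00117954  0.210301    0.97763597]] [[519.91387127   0.         282.97998277]
 [  0.         519.91387127 210.73506357]
 [  0.           0.           1.        ]] ['image', 'z_map', 'mtx', 'eye', 'attitude', 'shot']
batten_low [([207.9, 223.8, 239.7, 240.2], 0.94)] [([199.5, 226.5], 0.57)]
chute [([123.9, 200.0, 212.8, 251.6], 0.89)] [([211.5, 231.5], 0.82)]
sleeve [] [([311.8, 243.2], 0.88)]
sleeve_mouth  [([314.7, 244.8], 0.79)]
coil [([274.4, 288.7, 297.8, 321.1], 0.57)] [([290.0, 304.8], 0.96)]
solder_reel [([399.4, 172.2, 423.8, 199.3], 0.62)] [([412.5, 189.2], 0.63), ([173.7, 225.3], 0.44)]
tape_roll [([221.8, 116.4, 248.8, 142.2], 0.72)] [([236.8, 131.1], 0.84)]
1.4
```

View pics/scene0.png

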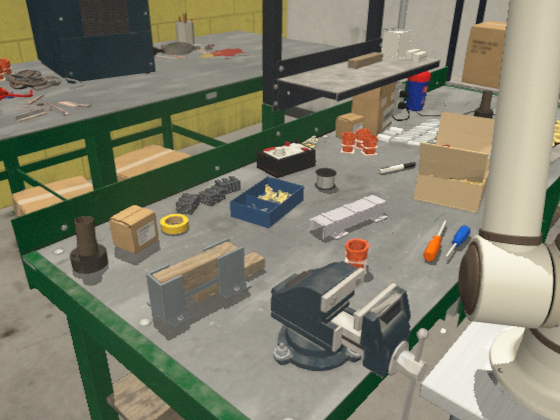

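View pics/top0.png

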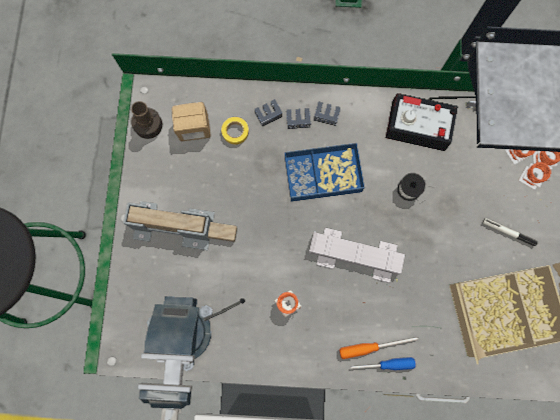

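```bash
cat > h.py <<'E'
from station import *
import cv2, numpy as np
def cloud(c):
    z=c['z_map']; K=c['mtx']; v,u=np.mgrid[:z.shape[0],:z.shape[1]]
    p=np.stack([(u-K[0,2])/K[0,0]*z,-(v-K[1,2])/K[1,1]*z,-z],-1)
    return p@np.array(c['attitude']).T+np.array(c['eye'])
def pix(c,P):
    q=(np.array(P)-c['eye'])@np.array(c['attitude']); K=c['mtx']
    return [K[0,0]*q[0]/-q[2]+K[0,2], K[1,1]*-q[1]/-q[2]+K[1,2]]
def rect(P):
    r=cv2.minAreaRect(P[:,:2].astype(np.float32)*1000); return r
E
python3 - <<'E'
from h import *
for n in ('top','scene'):
    c=capture(n); W=cloud(c); np.savez(f'{n}.npz',W=W,img=c['image'])
    z=W[...,2]
    for nm,box,lo,hi in (('bench',(200,250,300,280),-.02,.02),('sleeve',(300,222,415,285),.028,.045),('bat',(205,215,242,248),.015,.035),('chutetop',(115,195,215,255),.07,.1),('coil',(265,280,305,325),.03,.08)) if n=='top' else (('sleeve',(305,190,392,240),.028,.045),('bat',(235,245,270,290),.018,.035),('chutetop',(140,230,250,330),.07,.1)):
        S=W[box[1]:box[3],box[0]:box[2]].reshape(-1,3); S=S[(S[:,2]>lo)&(S[:,2]<hi)]
        r=rect(S); print(n,nm,len(S),np.median(S,0).round(4),'rect',r, cv2.boxPoints(r).round(1).tolist())
c=cv2.imread('pics/top0.png'); a=cv2.resize(c[190:260,110:250],(800,400),interpolation=cv2.INTER_CUBIC);cv2.imwrite('pics/a.png',a)
a=cv2.resize(c[215:290,295:415],(800,500),interpolation=cv2.INTER_CUBIC);cv2.imwrite('pics/b.png',a)
E
```

```text
top bench 2987 [ 4.792e-01  6.350e-02 -2.000e-04] rect ((479.6649475097656, 64.12484741210938), (67.21113586425781, 227.65464782714844), 3.197051525115967) [[439.79998779296875, 175.89999389648438], [452.5, -51.400001525878906], [519.5999755859375, -47.70000076293945], [506.8999938964844, 179.60000610351562]]
top sleeve 1821 [ 0.5164 -0.1739  0.0326] rect ((517.72509765625, -174.52667236328125), (208.6606903076172, 48.9729118347168), 79.92835998535156) [[475.3999938964844, -273.0], [523.5999755859375, -281.5], [560.0999755859375, -76.0999984741211], [511.8999938964844, -67.5]]
top bat 428 [0.5485 0.1305 0.0259] rect ((546.7943115234375, 131.16360473632812), (62.75762939453125, 47.8596076965332), 79.6858901977539) [[517.5999755859375, 104.5999984741211], [564.7000122070312, 96.0], [576.0, 157.8000030517578], [528.9000244140625, 166.3000030517578]]
top chutetop 1540 [0.56   0.2483 0.0782] rect ((560.3753051757812, 247.81719970703125), (179.39305114746094, 48.882476806640625), 84.85054779052734) [[528.0, 160.6999969482422], [576.7000122070312, 156.3000030517578], [592.7999877929688, 335
[... 476 characters left out ...]
-277.5], [517.7000122070312, -287.1000061035156], [558.7000122070312, -79.0999984741211], [509.79998779296875, -69.4000015258789]]
scene bat 319 [0.5336 0.1263 0.0256] rect ((543.0711059570312, 139.74273681640625), (35.561119079589844, 87.01879119873047), 2.4926812648773193) [[523.4000244140625, 182.39999389648438], [527.2000122070312, 95.5], [562.7000122070312, 97.0], [558.9000244140625, 184.0]]
scene chutetop 1654 [0.5541 0.2577 0.0777] rect ((556.7976684570312, 246.02557373046875), (179.4959716796875, 51.033592224121094), 84.52095794677734) [[522.7999877929688, 159.10000610351562], [573.5999755859375, 154.3000030517578], [590.7999877929688, 332.8999938964844], [540.0, 337.79998779296875]]
```

View pics/a.png

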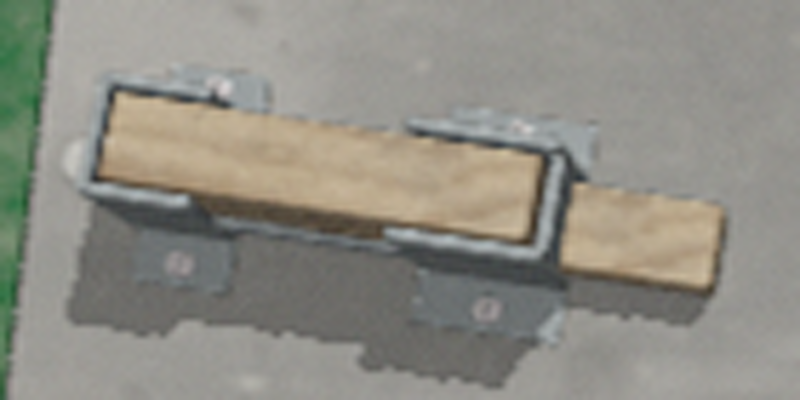

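View pics/b.png

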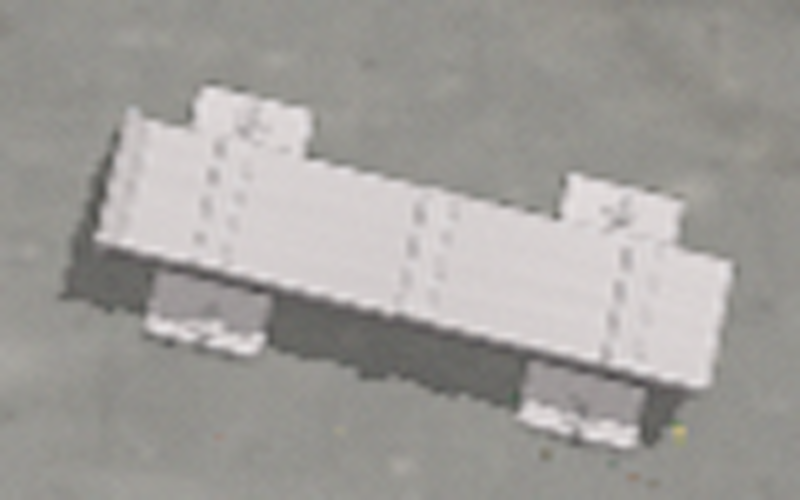

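```bash
cat >> h.py <<'E'
def strip(W,m,name):
    # fit long edges of points in mask m: PCA axis then per-bin extremes
    S=W[m]; r=rect(S); L=np.array(r[1]); a=np.radians(r[2]); d=np.array([np.cos(a),np.sin(a)])
    if L[0]<L[1]: d=np.array([-d[1],d[0]])
    if d[1]<0:d=-d
    for it in range(3):
        n=np.array([d[1],-d[0]]); P=S[:,:2]*1000; t=P@d; s=P@n
        b=np.floor(t/4); T=[];lo=[];hi=[]
        for k in np.unique(b)[2:-2]:
            q=b==k
            if q.sum()<5: continue
            T.append(t[q].mean());lo.append(s[q].min());hi.append(s[q].max())
        T,lo,hi=map(np.array,(T,lo,hi)); 
        w=hi-lo; k=abs(w-np.median(w))<3; T,lo,hi=T[k],lo[k],hi[k]
        f=np.polyfit(T,(lo+hi)/2,1); ang=np.arctan(f[0])
        c0=d*T.mean()+n*np.polyval(f,T.mean())
        d=np.cos(ang)*d+np.sin(ang)*n
    print(name,'axis deg from +y (neg=toward +x):',round(float(np.degrees(np.arctan2(-d[0],d[1]))),2),'mid',c0.round(1),'width',round(float(np.median(hi-lo)),1),'t-range',t.min().round(1),t.max().round(1),'ends',(c0+d*(t.min()-c0@d)).round(1),(c0+d*(t.max()-c0@d)).round(1))
    return d,c0
E
python3 - <<'E'
from h import *
for n,sl,bt in (('top',(300,222,415,285),(200,215,242,248)),('scene',(305,190,392,240),(225,245,275,290))):
    D=np.load(n+'.npz'); W=D['W']; im=D['img'].astype(int); z=W[...,2]
    def box(b):
        m=np.zeros(z.shape,bool); m[b[1]:b[3],b[0]:b[2]]=1; return m
    strip(W,box(sl)&(z>.030)&(z<.0345+.002),n+' sleeve')
    wood=(im[...,2]-im[...,0]>25)
    m=box(bt)&(z>.022)&(z<.030)&wood; print(m.sum())
    strip(W,m,n+' batten')
    ch=(115,195,215,255) if n=='top' else (140,230,250,330)
    strip(W,box(ch)&(z>.075)&(z<.09),n+' chute'); 
    strip(W,box(ch)&(z>.06)&(z<.09),n+' chute/all'); 
    m=box(ch)&wood&(z>.06); strip(W,m,n+' topbatten')
E
```

```text
top sleeve axis deg from +y (neg=toward +x): -10.85 mid [ 517.1 -171.1] width 42.4 t-range -178.6 29.2 ends [ 496.8 -277. ] [535.9 -72.9]
360
top batten axis deg from +y (neg=toward +x): -4.06 mid [548.8 130.5] width 32.3 t-range 142.5 202.3 ends [546.9 104.1] [551.1 163.8]
top chute axis deg from +y (neg=toward +x): -5.24 mid [559.8 244.7] width 46.9 t-range 208.6 387.6 ends [551.9 158.8] [568.3 337.1]
top chute/all axis deg from +y (neg=toward +x): -5.25 mid [559.1 239.8] width 47.1 t-range 208.0 387.8 ends [551.6 158.2] [568.1 337.3]
top topbatten axis deg from +y (neg=toward +x): -5.24 mid [559.6 244.5] width 32.8 t-range 13.4 379.1 ends [533.9 -35.5] [567.4 328.6]
scene sleeve axis deg from +y (neg=toward +x): -10.69 mid [ 512.6 -179.5] width 43.0 t-range -183.8 26.0 ends [ 493.6 -280.2] [532.5 -74. ]
206
scene batten axis deg from +y (neg=toward +x): -4.09 mid [544.2 115.7] width 32.3 t-range 109.8 162.3 ends [541.   71.4] [544.8 123.8]
scene chute axis deg from +y (neg=toward +x): -5.67 mid [556.6 240.1] width 47.1 t-range 211.2 389.6 ends [548.4 157.8] [566.  335.3]
scene chute/all axis deg from +y (neg=toward +x): -5.63 mid [555.3 230.7] width 48.2 t-range 211.4 390.8 ends [548.2 158.3] [565.8 336.9]
scene topbatten axis deg from +y (neg=toward +x): -5.09 mid [557.6 246.8] width 33.0 t-range 212.2 706.4 ends [550.2 164. ] [594.  656.3]
```

```bash
python3 -m creep '[[1,45,45,0,0.1],[1,85,80,0,0.25],[1,110,122,0,0.4],[1,135,165,0,0.55],[1,160,208,0,0.7],[1,180,253,0,0.85],[1,200,298,0,1.0],[1,220,343,0,1.1]]'
```

```text
time_s: 2.3
tcp_pos: [0.3973, -0.2643, 0.2419]
ee_rot: [[0.001, -0.985, 0.17], [-0.0, 0.17, 0.985], [-1.0, -0.001, -0.0]]
wrist_force: [0.6, -0.5, 0.2]
gripper_width: 1.001
```

```bash
python3 -m creep '[[1,17,45,0,0.05],[1,34,90,0,0.1],[1,52,135,0,0.1],[1,70,180,0,0.1],[1,88,225,0,0.1],[1,106,270,0,0.1],[1,124,315,-20,0.1],[1,142,360,-40,0.1]]'
```

```text
time_s: 3.1
tcp_pos: [0.5384, 0.0938, 0.2042]
ee_rot: [[0.003, -0.998, 0.07], [0.001, 0.07, 0.998], [-1.0, -0.003, 0.001]]
wrist_force: [0.8, 0.1, 0.5]
gripper_width: 1.005
```

```bash
python3 -m creep '[[1,8,20,-10,0],[1,8,20,-50,0],[1,8,20,-95,0],[1,8,20,-130,0],[1,8,20,-130,0],[1,8,20,-130,0],[1,8,20,-130,0],[1,8,20,-130,0]]'
python3 - <<'E'
from h import *
for n in('top','scene'):
    c=capture(n); cv2.imwrite(f'pics/{n}1.png',c['image'] if n=='top' else cv2.resize(c['image'][180:340,130:330],(750,600)))
    s=sense();print(s['tcp_pos'],pix(c,s['tcp_pos']))
E
```

```text
time_s: 3.9
tcp_pos: [0.5478, 0.1143, 0.0766]
ee_rot: [[0.008, -0.997, 0.07], [0.003, 0.07, 0.998], [-1.0, -0.007, 0.003]]
wrist_force: [0.5, 0.1, -0.3]
gripper_width: 1.004
[0.54755225 0.11420039 0.0763229 ] [np.float64(226.07624468153864), np.float64(227.81537947394156)]
[0.54727409 0.11412608 0.07598748] [np.float64(252.25588969886965), np.float64(235.22293063963383)]
```

View pics/scene1.png

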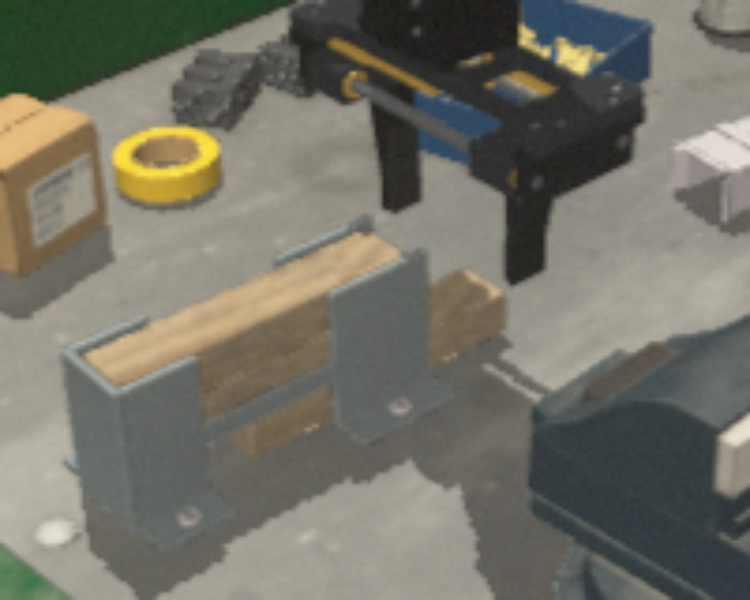

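View pics/top1.png

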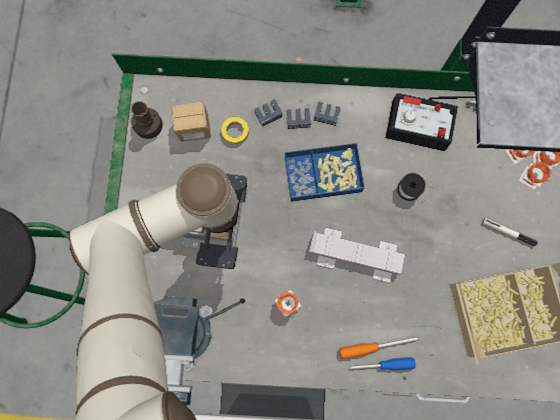

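```bash
python3 -m creep '[[1,-1,0,-35,0],[1,-1,0,-52,0],[1,-1,0,-52,0],[0.3,-1,0,-52,0],[0.3,-1,0,-52,0],[0.3,-1,0,-52,0],[0.3,-1,0,-52,0],[0.3,-1,0,-52,0]]'
```

```text
time_s: 4.8
tcp_pos: [0.5465, 0.1142, 0.0245]
ee_rot: [[0.007, -0.997, 0.07], [0.003, 0.07, 0.998], [-1.0, -0.007, 0.003]]
wrist_force: [-0.9, -0.1, 0.4]
gripper_width: 0.631
```

```bash
python3 -m creep '[[0,0,0,0,0],[0,0,0,0,0],[0,0,0,0,0],[0,0,0,0,0],[0,0,0,0,0],[0,0,0,0,0],[0,0,-4,0,0],[0,-1,-10,0,0]]'
```

```text
time_s: 5.6
tcp_pos: [0.5463, 0.1051, 0.0247]
ee_rot: [[0.009, -0.998, 0.069], [0.004, 0.069, 0.998], [-1.0, -0.009, 0.005]]
wrist_force: [0.9, 4.1, -0.3]
gripper_width: 0.388
```

```bash
python3 -m creep '[[0,-1,-14,0,0],[0,-2,-28,0,0],[0,-3,-42,0,0],[0,-4,-56,0,0],[0,-5,-70,0,0],[0,-6,-84,0,0],[0,-7,-98,0,0],[0,-8,-108,0,0]]'
python3 -m creep '[[0,-1,-8,0,0],[0,-1,-12,0,0],[0,-1,-12,0,0],[0,-1,-12,0,0],[0,-1,-12,0,0],[0.6,-1,-12,0,0],[0.6,-1,-12,0,0],[0.6,-1,-12,0,0]]'
python3 - <<'E'
from h import *
for n in('top','scene'):
    c=capture(n); cv2.imwrite(f'pics/{n}2.png',cv2.resize(c['image'][150:300,100:420],(800,375)) if n=='top' else cv2.resize(c['image'][180:340,130:400],(800,474)))
E
```

```text
time_s: 6.4
tcp_pos: [0.5377, -0.0047, 0.0246]
ee_rot: [[0.008, -0.997, 0.071], [0.004, 0.071, 0.997], [-1.0, -0.008, 0.004]]
wrist_force: [0.7, 0.4, 0.7]
gripper_width: 0.386
time_s: 7.2
tcp_pos: [0.5368, -0.0164, 0.0245]
ee_rot: [[0.009, -0.997, 0.07], [0.004, 0.07, 0.998], [-1.0, -0.008, 0.005]]
wrist_force: [0.2, -0.4, -0.6]
gripper_width: 0.556
```

View pics/scene2.png

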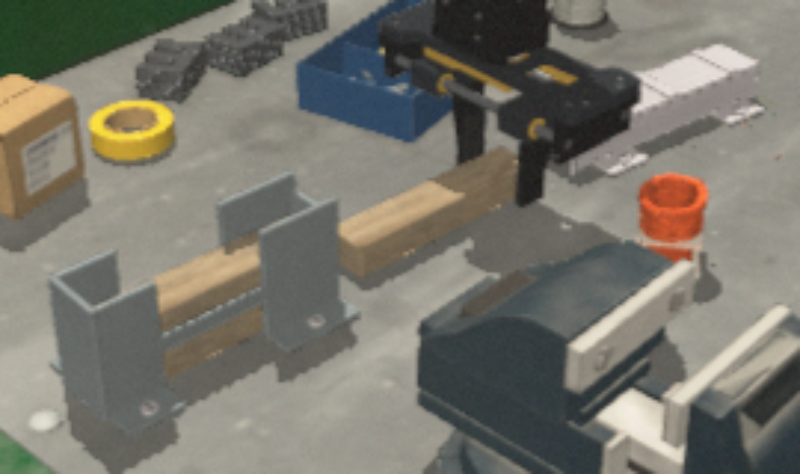

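View pics/top2.png

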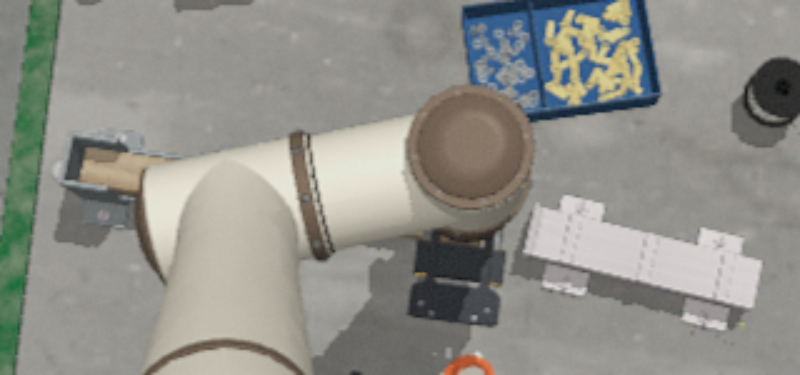

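```bash
python3 -m creep '[[0.7,0,0,0,0],[0.7,0,0,0,0],[0.7,2,30,0,0],[0.7,5,70,0,0],[0.7,7,105,0,0],[0.7,8,118,0,0],[0.7,8,118,0,0],[0,8,118,0,0]]'
python3 -m creep '[[0,0,0,0,0],[0,0,0,0,0],[0,0,0,0,0],[0,0,0,0,0],[0,0,0,0,0],[0,0,0,0,0],[0,0,0,2,0],[0,0,-5,2,0]]'
```

```text
time_s: 8.1
tcp_pos: [0.5443, 0.1011, 0.0243]
ee_rot: [[0.008, -0.997, 0.07], [0.004, 0.07, 0.998], [-1.0, -0.007, 0.004]]
wrist_force: [0.1, -0.3, 0.9]
gripper_width: 0.663
time_s: 8.9
tcp_pos: [0.5444, 0.0964, 0.0264]
ee_rot: [[0.008, -0.998, 0.07], [0.004, 0.07, 0.998], [-1.0, -0.008, 0.004]]
wrist_force: [0.4, -0.2, -0.8]
gripper_width: 0.384
```

```bash
python3 -m creep '[[0,4,-5,0,-0.03],[0,8,-11,0,-0.06],[0,13,-17,0,-0.09],[0,17,-24,0,-0.117],[0,17,-24,0,-0.117],[0,17,-24,0,-0.117],[0,17,-24,0,-0.117],[0,17,-24,0,-0.117]]'
python3 - <<'E'
from h import *
s=sense();print(s['tcp_pos'],s['ee_rot'],s['wrist_force'])
for n in('top','scene'):
    c=capture(n); W=cloud(c); np.savez(f'{n}3.npz',W=W,img=c['image'],K=c['mtx'],eye=c['eye'],att=c['attitude']);cv2.imwrite(f'pics/{n}3.png',cv2.resize(c['image'][200:300,200:420],(800,364),interpolation=cv2.INTER_CUBIC) if n=='top' else cv2.resize(c['image'][180:290,200:400],(800,440),interpolation=cv2.INTER_CUBIC))
E
```

```text
time_s: 9.7
tcp_pos: [0.5613, 0.0726, 0.0264]
ee_rot: [[0.008, -0.983, 0.185], [0.003, 0.185, 0.983], [-1.0, -0.008, 0.004]]
wrist_force: [-0.1, 0.5, -2.0]
gripper_width: 0.391
[0.56130032 0.07263785 0.02642539] [[ 0.00832581 -0.98265345  0.18526434]
 [ 0.00294479  0.18529405  0.98267871]
 [-0.999961   -0.00763603  0.00443644]] [-0.12995982  0.49585605 -2.00003542]
```

View pics/scene3.png

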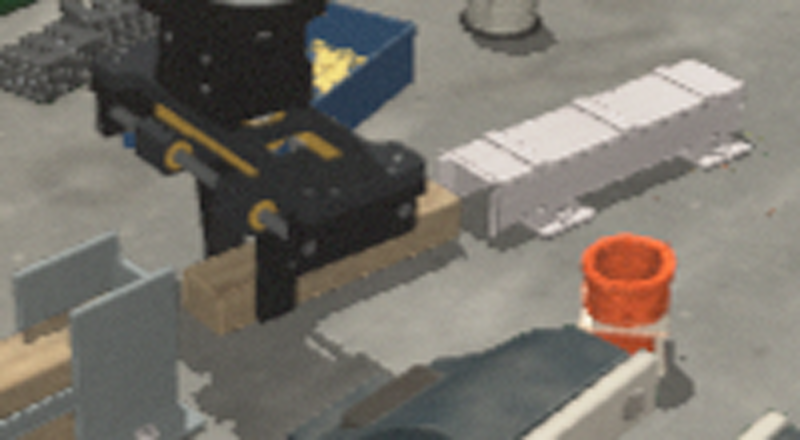

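View pics/top3.png

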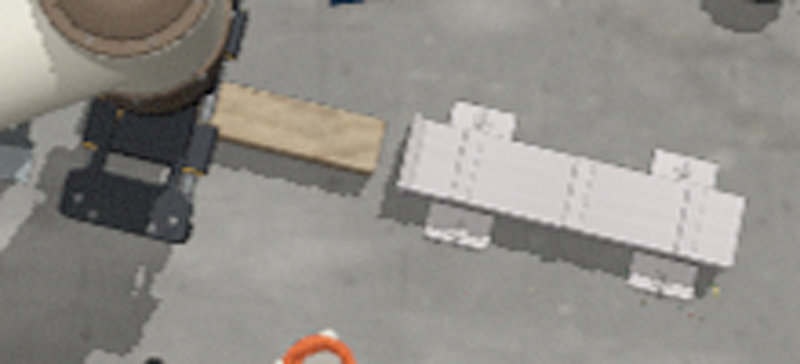

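```bash
cat > m.py <<'E'
from h import *
def meas(n,bt,sl=(303,222,415,285)):
    c=capture(n);W=cloud(c);im=c['image'].astype(int);z=W[...,2]
    def box(b):
        m=np.zeros(z.shape,bool); m[b[1]:b[3],b[0]:b[2]]=1; return m
    wood=(im[...,2]-im[...,0]>18)
    ds,cs=strip(W,box(sl)&(z>.030)&(z<.0365)&~wood,n+' sleeve')
    db,cb=strip(W,box(bt)&(z>.021)&(z<.0315)&wood,n+' batten')
    nn=np.array([ds[1],-ds[0]])
    print('batten mid off sleeve axis (+ = +x side) mm',((cb-cs)@nn).round(2),'sleeve t',((cb-cs)@ds).round(1))
    s=sense(); t=s['tcp_pos'][:2]*1000; nb=np.array([db[1],-db[0]]); print('tcp off batten axis',((t-cb)@nb).round(2),'tcp off sleeve',((t-cs)@nn).round(2),'tcp',t, 'tool heading',np.degrees(np.arctan2(s['ee_rot'][1,1],s['ee_rot'][0,1]))-180)
E
python3 - <<'E'
from m import *
meas('top',(259,222,309,249))
meas('scene',(290,215,318,250),(308,190,392,240))
E
```

```text
top sleeve axis deg from +y (neg=toward +x): -10.6 mid [ 517.4 -169.5] width 42.3 t-range -179.5 28.2 ends [ 497.5 -275.7] [535.7 -71.5]
top batten axis deg from +y (neg=toward +x): -10.39 mid [548.   -5.3] width 32.9 t-range 42.0 146.8 ends [538.7 -56.1] [557.6  47. ]
batten mid off sleeve axis (+ = +x side) mm -0.09 sleeve t 167.0
tcp off batten axis -0.96 tcp off sleeve -1.35 tcp [561.33904422  72.67409525] tool heading -10.673944916230028
scene sleeve axis deg from +y (neg=toward +x): -10.92 mid [ 515.7 -164.7] width 42.9 t-range -185.4 24.1 ends [ 492.7 -283.9] [532.4 -78.2]
scene batten axis deg from +y (neg=toward +x): 3.65 mid [529.2 -42.9] width 16.1 t-range -110.9 -71.8 ends [531.4 -77.3] [528.9 -38.2]
batten mid off sleeve axis (+ = +x side) mm -9.8 sleeve t 122.2
tcp off batten axis 39.43 tcp off sleeve -0.13 tcp [561.36641794  72.65282634] tool heading -10.676912621448423
```

```bash
python3 -m creep '[[0,0,0,-1,-0.003],[0,-1,-5,-1,-0.003],[0,-2,-10,-1,-0.003],[0,-3,-15,-1,-0.003],[0,-4,-20,-1,-0.003],[0,-5,-26,-1,-0.003],[0,-6,-32,-1,-0.003],[0,-7,-37,-1,-0.003]]'
```

```text
time_s: 10.7
tcp_pos: [0.5542, 0.035, 0.0255]
ee_rot: [[0.008, -0.982, 0.189], [0.003, 0.189, 0.982], [-1.0, -0.008, 0.004]]
wrist_force: [0.2, -0.8, -1.4]
gripper_width: 0.39
```

```bash
python3 -m creep '[[0,-1,-5,0,0],[0,-2,-10,0,0],[0,-3,-15,0,0],[0,-4,-20,0,0],[0,-5,-25,0,0],[0,-6,-30,0,0],[0,-7,-35,0,0],[0,-7.5,-40,0,0]]'
```

```text
time_s: 11.5
tcp_pos: [0.5466, -0.0054, 0.0255]
ee_rot: [[0.008, -0.982, 0.189], [0.003, 0.189, 0.982], [-1.0, -0.008, 0.004]]
wrist_force: [0.1, 0.0, -0.5]
gripper_width: 0.386
```

```bash
python3 -m creep '[[0,-1,-5,0,0],[0,-2,-10,0,0],[0,-3,-15,0,0],[0,-4,-20,0,0],[0,-5,-25,0,0],[0,-6,-30,0,0],[0,-7,-35,0,0],[0,-7.7,-40,0,0]]'
python3 - <<'E'
from m import *
meas('top',(240,200,309,255))
for n in('top','scene'):
    c=capture(n); cv2.imwrite(f'pics/{n}4.png',cv2.resize(c['image'][200:300,200:420],(800,364),interpolation=cv2.INTER_CUBIC) if n=='top' else cv2.resize(c['image'][180:290,200:400],(800,440),interpolation=cv2.INTER_CUBIC))
E
```

```text
time_s: 12.3
tcp_pos: [0.5388, -0.0458, 0.0255]
ee_rot: [[0.008, -0.982, 0.189], [0.003, 0.189, 0.982], [-1.0, -0.008, 0.004]]
wrist_force: [-0.4, -1.0, -1.2]
gripper_width: 0.385
top sleeve axis deg from +y (neg=toward +x): -10.81 mid [ 515.5 -180.1] width 42.1 t-range -179.2 22.4 ends [ 496.9 -277.3] [534.7 -79.3]
  return _methods._mean(a, axis=axis, dtype=dtype,
  ret = ret.dtype.type(ret / rcount)
Traceback (most recent call last):
  File "m.py", line 8, in meas
    db,cb=strip(W,box(bt)&(z>.021)&(z<.0315)&wood,n+' batten')
          ~~~~~^^^^^^^^^^^^^^^^^^^^^^^^^^^^^^^^^^^^^^^^^^^^^^^
  File "h.py", line 26, in strip
    f=np.polyfit(T,(lo+hi)/2,1); ang=np.arctan(f[0])
TypeError: expected non-empty vector for x
```

```bash
python3 -m creep '[[0,0,0,-1,0],[0.65,0,0,-1,0],[0.65,0,0,-1,0],[0.65,0,0,-1,0],[0.65,0,0,-1,0],[0.65,5,27,-1,0],[0,11,58,-1,0],[0,11.5,62,-1,0]]'
python3 - <<'E'
from m import *
s=sense();print(s['gripper_width'])
for n in('top','scene'):
    c=capture(n); cv2.imwrite(f'pics/{n}4.png',cv2.resize(c['image'][200:300,200:420],(800,364),interpolation=cv2.INTER_CUBIC) if n=='top' else cv2.resize(c['image'][180:290,200:400],(800,440),interpolation=cv2.INTER_CUBIC))
E
```

```text
time_s: 13.15
tcp_pos: [0.5514, 0.0181, 0.0248]
ee_rot: [[0.01, -0.983, 0.186], [0.003, 0.186, 0.983], [-1.0, -0.009, 0.005]]
wrist_force: [0.2, -0.4, -0.5]
gripper_width: 0.543
0.5431711111835498
```

View pics/scene4.png

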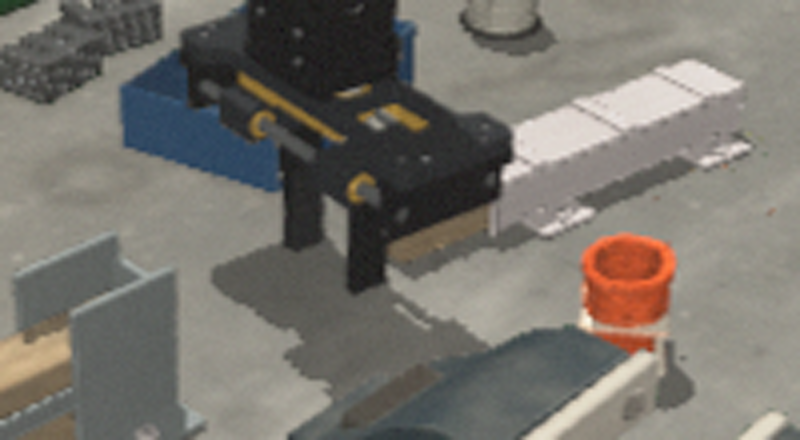

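View pics/top4.png

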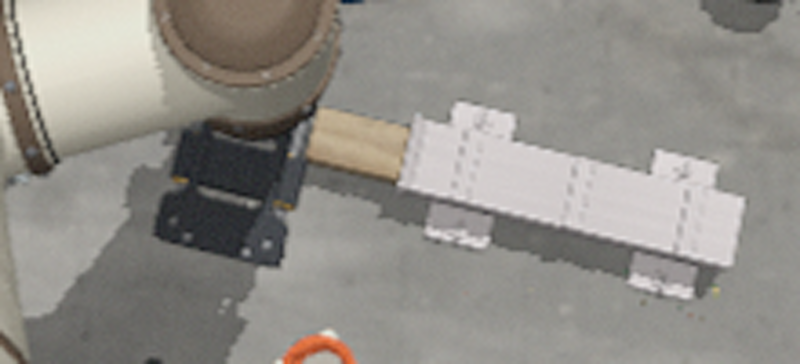

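```bash
python3 -m creep '[[0,0.5,3,-1,0],[0,0.5,3,-1,0],[0,0.5,3,-1,0],[0,0.5,3,-1,0],[0,0.5,3,-1,0],[0,0.5,3,-1,0],[0,0.5,3,-1,0],[0,0.5,3,-1,0]]'
python3 -m creep '[[0,0,-2,0,0],[0,-0.8,-4,0,0],[0,-1.2,-6,0,0],[0,-1.5,-8,0,0],[0,-1.9,-10,0,0],[0,-2.3,-12,0,0],[0,-2.7,-14,0,0],[0,-3,-16,0,0]]'
```

```text
time_s: 14.05
tcp_pos: [0.5506, 0.0194, 0.0234]
ee_rot: [[0.008, -0.982, 0.188], [0.003, 0.188, 0.982], [-1.0, -0.007, 0.004]]
wrist_force: [1.0, 0.1, 0.9]
gripper_width: 0.008
time_s: 14.85
tcp_pos: [0.5476, 0.0033, 0.0234]
ee_rot: [[0.008, -0.982, 0.187], [0.003, 0.188, 0.982], [-1.0, -0.007, 0.004]]
wrist_force: [-0.0, -0.3, -0.4]
gripper_width: 0.006
```

```bash
python3 -m creep '[[0,0,-2,0,0],[0,-0.5,-5,0,0],[0,-1,-8,0,0],[0,-1.6,-11,0,0],[0,-2.2,-14,0,0],[0,-2.7,-16,0,0],[0,-3,-18,0,0],[0,-3.3,-20,0,0]]'
python3 - <<'E'
from m import *
print(sense()['wrist_force'])
for n in('top','scene'):
    c=capture(n); cv2.imwrite(f'pics/{n}5.png',cv2.resize(c['image'][200:300,200:420],(800,364),interpolation=cv2.INTER_CUBIC) if n=='top' else cv2.resize(c['image'][180:290,200:400],(800,440),interpolation=cv2.INTER_CUBIC))
E
```

```text
time_s: 15.65
tcp_pos: [0.5442, -0.0169, 0.0234]
ee_rot: [[0.008, -0.982, 0.187], [0.003, 0.188, 0.982], [-1.0, -0.007, 0.004]]
wrist_force: [-0.1, -0.1, -0.1]
gripper_width: 0.007
[-0.13691528 -0.09941603 -0.0859613 ]
```

View pics/scene5.png

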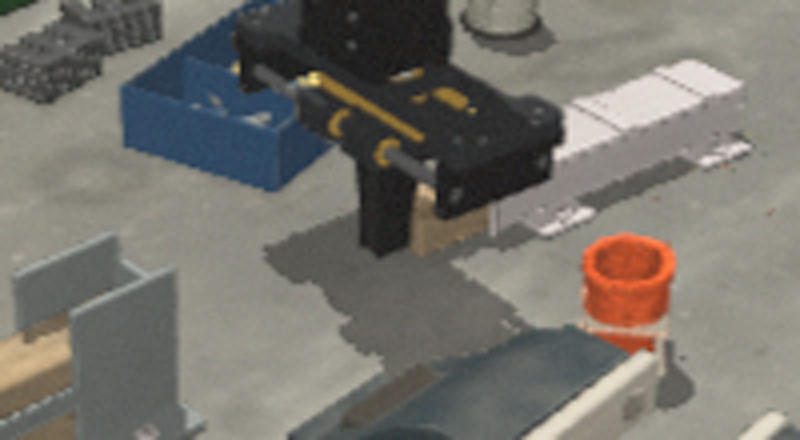

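View pics/top5.png

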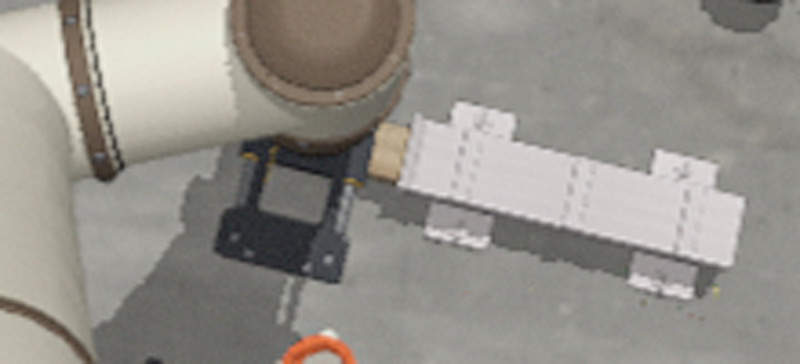

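```bash
python3 -m creep '[[0,-0.2,-1,0,0],[0,-0.4,-2,0,0],[0,-0.6,-3,0,0],[0,-0.8,-4,0,0],[0,-1,-5,0,0],[0,-1.1,-6,0,0],[0,-1.3,-7,0,0],[0,-1.5,-8,0,0]]'
python3 -m creep '[[0,-0.1,-0.4,0,0],[0,-0.2,-0.8,0,0],[0,-0.2,-1.2,0,0],[0,-0.3,-1.6,0,0],[0,-0.4,-2,0,0],[0,-0.5,-2.4,0,0],[0,-0.5,-2.8,0,0],[0,-0.6,-3.2,0,0]]'
```

```text
time_s: 16.55
tcp_pos: [0.5426, -0.0251, 0.0234]
ee_rot: [[0.008, -0.982, 0.188], [0.003, 0.188, 0.982], [-1.0, -0.007, 0.004]]
wrist_force: [-0.5, 1.1, -0.0]
gripper_width: 0.005
time_s: 17.35
tcp_pos: [0.5421, -0.0283, 0.0234]
ee_rot: [[0.008, -0.982, 0.188], [0.003, 0.188, 0.982], [-1.0, -0.007, 0.004]]
wrist_force: [0.7, 1.1, 0.4]
gripper_width: 0.005
```

```bash
cat > f.py <<'E'
from station import *
import numpy as np
d=np.array([.187,.982]);F=[]
for i in range(4):
    F.append(sense()['wrist_force'][:2]@d); capture('top')
s=sense();print('axial F',np.round(F,2),np.mean(F).round(2),'t along',(s['tcp_pos'][:2]@d*1000).round(2),s['time_s'])
E
python3 f.py; python3 -m creep '[[0,0,-0.2,0,0],[0,0,-0.4,0,0],[0,-0.1,-0.6,0,0],[0,-0.1,-0.8,0,0],[0,-0.2,-1,0,0],[0,-0.2,-1.1,0,0],[0,-0.2,-1.3,0,0],[0,-0.3,-1.5,0,0]]'; python3 f.py
```

```text
axial F [1.24 0.14 0.36 1.42] 0.79 t along 73.49 17.55
time_s: 18.35
tcp_pos: [0.5417, -0.0299, 0.0234]
ee_rot: [[0.008, -0.982, 0.188], [0.003, 0.188, 0.982], [-1.0, -0.007, 0.004]]
wrist_force: [0.2, 0.8, -0.8]
gripper_width: 0.006
axial F [0.86 0.18 0.74 0.64] 0.61 t along 71.93 18.55
```

```bash
python3 -m creep '[[0,0,-0.2,0,0],[0,0,-0.4,0,0],[0,-0.1,-0.6,0,0],[0,-0.1,-0.8,0,0],[0,-0.2,-1,0,0],[0,-0.2,-1.1,0,0],[0,-0.2,-1.3,0,0],[0,-0.3,-1.5,0,0]]' | grep force; python3 f.py
```

```text
wrist_force: [-0.4, 0.6, -0.3]
axial F [0.51 0.61 0.87 0.79] 0.69 t along 70.39 19.55
```

```bash
python3 -m creep '[[0,0,-0.2,0,0],[0,0,-0.4,0,0],[0,-0.1,-0.6,0,0],[0,-0.1,-0.8,0,0],[0,-0.2,-1,0,0],[0,-0.2,-1.1,0,0],[0,-0.2,-1.3,0,0],[0,-0.3,-1.5,0,0]]' | grep force; python3 f.py
```

```text
wrist_force: [0.9, 0.5, -0.2]
axial F [0.69 0.61 0.31 0.19] 0.45 t along 68.8 20.55
```

```bash
python3 -m creep '[[0,0,-0.2,0,0],[0,-0.1,-0.5,0,0],[0,-0.1,-0.7,0,0],[0,-0.2,-1,0,0],[0,-0.2,-1.2,0,0],[0,-0.3,-1.5,0,0],[0,-0.3,-1.7,0,0],[0,-0.4,-2,0,0]]' | grep force; python3 f.py
```

```text
wrist_force: [-0.7, 1.1, -0.7]
axial F [ 0.97 -0.8   0.21  0.85] 0.31 t along 66.72 21.55
```

```bash
python3 -m creep '[[0,0,-0.2,0,0],[0,-0.1,-0.5,0,0],[0,-0.1,-0.7,0,0],[0,-0.2,-1,0,0],[0,-0.2,-1.2,0,0],[0,-0.3,-1.5,0,0],[0,-0.3,-1.7,0,0],[0,-0.4,-2,0,0]]' | grep force; python3 f.py
```

```text
wrist_force: [-0.7, 1.3, -0.6]
axial F [1.11 0.23 0.23 0.47] 0.51 t along 64.62 22.55
```

```bash
python3 -m creep '[[0,0,-0.2,0,0],[0,-0.1,-0.5,0,0],[0,-0.1,-0.7,0,0],[0,-0.2,-1,0,0],[0,-0.2,-1.2,0,0],[0,-0.3,-1.5,0,0],[0,-0.3,-1.7,0,0],[0,-0.4,-2,0,0]]' | grep force; python3 f.py
```

```text
wrist_force: [-0.6, 1.0, -0.1]
axial F [ 0.87 -0.16  0.64  1.14] 0.62 t along 62.53 23.55
```

```bash
python3 -m creep '[[0,0,-0.2,0,0],[0,0,-0.4,0,0],[0,-0.1,-0.6,0,0],[0,-0.1,-0.8,0,0],[0,-0.2,-1,0,0],[0,-0.2,-1.1,0,0],[0,-0.2,-1.3,0,0],[0,-0.3,-1.5,0,0]]' | grep force; python3 f.py
```

```text
wrist_force: [0.3, -0.2, 0.8]
axial F [-0.11  0.92 -0.86  1.01] 0.24 t along 60.96 24.55
```

```bash
python3 - <<'E'
from m import *
for n in('top','scene'):
    c=capture(n); cv2.imwrite(f'pics/{n}6.png',cv2.resize(c['image'][200:300,200:420],(800,364),interpolation=cv2.INTER_CUBIC) if n=='top' else cv2.resize(c['image'][195:265,270:390],(800,467),interpolation=cv2.INTER_CUBIC))
E
```

View pics/scene6.png

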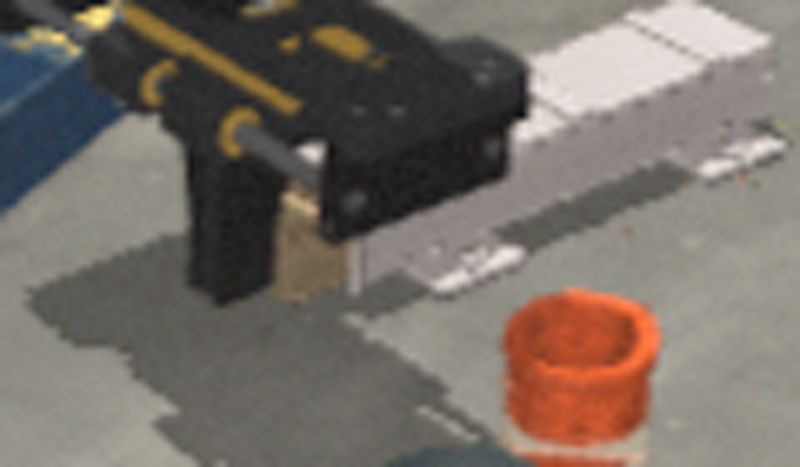

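View pics/top6.png

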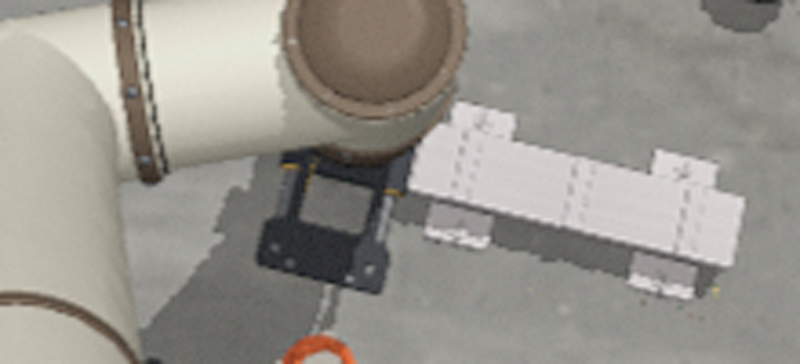

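```bash
python3 -m creep '[[0,0,-0.2,0,0],[0,-0.1,-0.5,0,0],[0,-0.1,-0.7,0,0],[0,-0.2,-1,0,0],[0,-0.2,-1.2,0,0],[0,-0.3,-1.5,0,0],[0,-0.3,-1.7,0,0],[0,-0.4,-2,0,0]]' | grep force; python3 f.py
```

```text
wrist_force: [-0.0, 0.2, 0.2]
axial F [0.19 0.09 1.08 0.52] 0.47 t along 58.86 25.65
```

```bash
python3 -m creep '[[0,0,-0.2,0,0],[0,-0.1,-0.5,0,0],[0,-0.1,-0.7,0,0],[0,-0.2,-1,0,0],[0,-0.2,-1.2,0,0],[0,-0.3,-1.5,0,0],[0,-0.3,-1.7,0,0],[0,-0.4,-2,0,0]]' | grep force; python3 f.py
```

```text
wrist_force: [0.9, 1.5, 0.5]
axial F [1.69 2.01 1.1  1.43] 1.56 t along 56.86 26.65
```

```bash
python3 -m creep '[[0,0,-0.2,0,0],[0,0,-0.4,0,0],[0,-0.1,-0.6,0,0],[0,-0.1,-0.8,0,0],[0,-0.2,-1,0,0],[0,-0.2,-1.1,0,0],[0,-0.2,-1.3,0,0],[0,-0.3,-1.5,0,0]]' | grep force; python3 f.py
```

```text
wrist_force: [-0.3, 2.7, -0.3]
axial F [2.57 2.33 1.44 2.13] 2.12 t along 55.27 27.65
```

```bash
python3 -m creep '[[0,0,-0.1,0,0],[0,0,-0.2,0,0],[0,0,-0.3,0,0],[0,-0.1,-0.5,0,0],[0,-0.1,-0.6,0,0],[0,-0.1,-0.7,0,0],[0,-0.1,-0.8,0,0],[0,-0.2,-1,0,0]]' | grep force; python3 f.py
```

```text
wrist_force: [0.4, 1.4, 0.3]
axial F [1.47 1.63 1.4  2.19] 1.67 t along 54.23 28.65
```

```bash
python3 -m creep '[[0,0,-0.1,0,0],[0,0,-0.2,0,0],[0,0,-0.3,0,0],[0,-0.1,-0.4,0,0],[0,-0.1,-0.5,0,0],[0,-0.1,-0.6,0,0],[0,-0.1,-0.7,0,0],[0,-0.1,-0.7,0,0]]' | grep force; python3 f.py
```

```text
wrist_force: [-0.4, 2.2, 0.3]
axial F [2.06 0.92 1.77 1.68] 1.61 t along 53.51 29.65
```

```bash
python3 -m creep '[[0,0,-0.1,0,0],[0,0,-0.1,0,0],[0,0,-0.2,0,0],[0,0,-0.2,0,0],[0,0,-0.3,0,0],[0,-0.1,-0.3,0,0],[0,-0.1,-0.4,0,0],[0,-0.1,-0.4,0,0]]' | grep force; python3 f.py
```

```text
wrist_force: [0.9, 1.4, 0.4]
axial F [1.53 1.82 0.76 1.47] 1.39 t along 53.08 30.65
```

```bash
python3 -m creep '[[0,0,-0.1,0,0],[0,0,-0.1,0,0],[0,0,-0.2,0,0],[0,0,-0.2,0,0],[0,0,-0.3,0,0],[0,-0.1,-0.3,0,0],[0,-0.1,-0.4,0,0],[0,-0.1,-0.4,0,0]]' | grep force; python3 f.py
```

```text
wrist_force: [-0.0, 1.6, -0.2]
axial F [1.54 0.71 2.45 0.87] 1.39 t along 52.65 31.65
```

```bash
python3 -m creep '[[0,0,-0.1,0,0],[0,0,-0.1,0,0],[0,0,-0.2,0,0],[0,0,-0.2,0,0],[0,0,-0.3,0,0],[0,-0.1,-0.3,0,0],[0,-0.1,-0.4,0,0],[0,-0.1,-0.4,0,0]]' | grep force; python3 f.py
```

```text
wrist_force: [-0.3, 1.6, 0.1]
axial F [1.52 1.92 0.9  1.25] 1.4 t along 52.21 32.65
```

```bash
python3 -m creep '[[0,0,-0.1,0,0],[0,0,-0.1,0,0],[0,0,-0.1,0,0],[0,0,-0.2,0,0],[0,0,-0.2,0,0],[0,0,-0.3,0,0],[0,0,-0.3,0,0],[0,0,-0.3,0,0]]' | grep force; python3 f.py
```

```text
wrist_force: [0.7, 1.2, -0.6]
axial F [1.28 1.87 1.86 1.51] 1.63 t along 51.94 33.65
```

```bash
python3 -m creep '[[0,0,-0.1,0,0],[0,0,-0.1,0,0],[0,0,-0.1,0,0],[0,0,-0.2,0,0],[0,0,-0.2,0,0],[0,-0.1,-0.3,0,0],[0,-0.1,-0.3,0,0],[0,-0.1,-0.3,0,0]]' | grep force; python3 f.py
```

```text
wrist_force: [0.6, 4.3, -0.8]
axial F [4.37 3.65 3.97 4.65] 4.16 t along 51.83 34.65
```

```bash
python3 -m creep '[[0,0,-0.1,0,0],[0,0,-0.1,0,0],[0,0,-0.1,0,0],[0,0,-0.2,0,0],[0,0,-0.2,0,0],[0,-0.1,-0.3,0,0],[0,-0.1,-0.3,0,0],[0,-0.1,-0.3,0,0]]' | grep force; python3 f.py
```

```text
wrist_force: [0.4, 5.6, 0.0]
axial F [5.57 6.55 5.64 6.23] 6.0 t along 51.8 35.65
```

```bash
python3 -m creep '[[0,0,-0.1,0,0],[0,0,-0.2,0,0],[0,0,-0.3,0,0],[0,-0.1,-0.4,0,0],[0,-0.1,-0.5,0,0],[0,-0.1,-0.5,0,0],[0,-0.1,-0.5,0,0],[0,-0.1,-0.5,0,0]]' | grep force; python3 f.py
```

```text
wrist_force: [0.7, 6.3, -0.8]
axial F [6.36 7.   6.89 6.77] 6.76 t along 51.8 36.65
```

```bash
python3 -m creep '[[0,0,-0.2,0,0],[0,0,-0.4,0,0],[0,-0.1,-0.6,0,0],[0,-0.1,-0.8,0,0],[0,-0.1,-0.8,0,0],[0,-0.1,-0.8,0,0],[0,-0.1,-0.8,0,0],[0,-0.1,-0.8,0,0]]' | grep force; python3 f.py
```

```text
wrist_force: [1.1, 9.0, -0.5]
axial F [9.03 7.28 7.11 7.28] 7.67 t along 51.77 37.65
```

Seated firmly with no further travel. Backing off and lifting clear.

```bash
python3 -m creep '[[0,1,5,0,0],[0,3,15,0,0],[0,8,40,0,0],[0,10,50,40,0],[0,10,50,90,0],[0,0,50,135,0],[0,-20,50,160,0],[0,-60,60,170,0]]'
python3 -m creep '[[0,-40,30,0,0],[0,-70,60,0,0],[0,-80,100,0,0],[0,-80,145,0,0],[0,-80,160,0,0],[0,-80,160,0,0],[0,-80,160,0,0],[0,-80,160,0,0]]'
python3 - <<'E'
from m import *
meas('top',(275,222,313,255))
for n in('top','scene'):
    c=capture(n); cv2.imwrite(f'pics/{n}7.png',c['image'] if n=='scene' else cv2.resize(c['image'][150:330,100:440],(800,424)))
E
```

```text
time_s: 38.45
tcp_pos: [0.4809, 0.0103, 0.1968]
ee_rot: [[0.017, -0.982, 0.189], [0.004, 0.189, 0.982], [-1.0, -0.016, 0.007]]
wrist_force: [0.8, 1.0, 0.3]
gripper_width: 0.004
time_s: 39.25
tcp_pos: [0.4007, 0.169, 0.1965]
ee_rot: [[0.016, -0.982, 0.19], [0.003, 0.19, 0.982], [-1.0, -0.015, 0.006]]
wrist_force: [0.5, -0.1, -0.1]
gripper_width: 0.006
top sleeve axis deg from +y (neg=toward +x): -10.68 mid [ 517.2 -171.7] width 42.5 t-range -179.4 28.0 ends [ 497.4 -276.3] [535.9 -72.5]
top batten axis deg from +y (neg=toward +x): 77.05 mid [537.  -65.5] width 11.4 t-range -556.6 -522.7 ends [555.1 -69.7] [522.  -62.1]
batten mid off sleeve axis (+ = +x side) mm -0.21 sleeve t 108.1
tcp off batten axis 198.03 tcp off sleeve -177.46 tcp [400.81487225 169.00531716] tool heading -10.983240757926922
```

View pics/scene7.png

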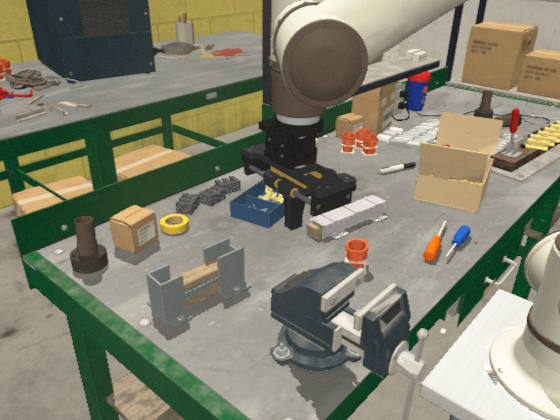

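View pics/top7.png

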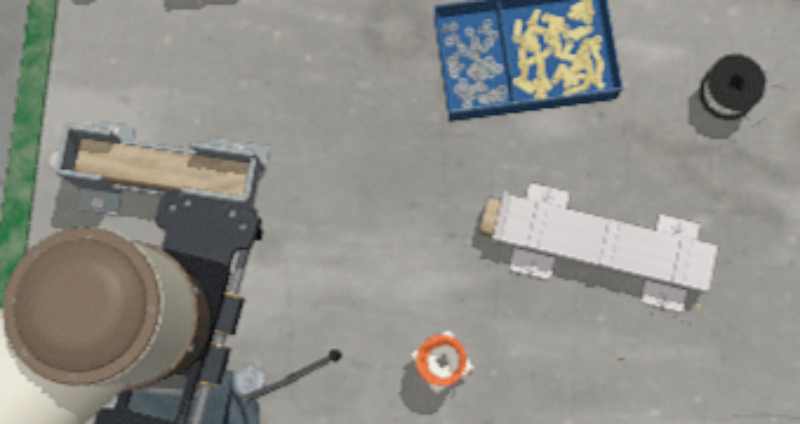

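```bash
python3 -c "
from station import *
s=sense();print(s['time_s'],s['wrist_force']);print(finish_job())"
```

```text
39.4 [-1.01532062 -0.37692824  0.32054923]
the job is handed in; nothing more can be done
None
```

I drew the lowest batten out of the chute, slid it into the sleeve and pushed it home on the depth stop with the closed fingertips. I handed the job in at 39.4 s; it reports no verdict.

- **Seating:** The plunger began to give about 6 mm before the end, with the push force rising from about 0.5 N to 1.6 N. The batten then came up hard against the stop. Pushing on from about 4 to 9 N moved the tool less than 0.1 mm, so the plunger should be fully in. The highest force I read was 9 N, well under the 22 N at which the stop slips, so it should not have been driven back. I judged both from force and travel, as the plunger and stop cannot be seen.
- **Final pictures:** The batten sticks out of the mouth by about 21 mm, inside the expected 15 to 39 mm. The other two battens are still in the chute, and the gripper is clear of everything. The coil, solder reel and tape roll look undisturbed in the pictures, but I did not measure their positions again.
- **Disagreements:** The two cameras disagreed by 2 to 4 mm on absolute positions. I set the alignment from the top view, comparing the batten with the sleeve directly. The scene camera's batten fit was unusable while the gripper hid it, so I ignored it. The top view's last automatic batten-angle fit was also meaningless, because only a short stub shows.

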